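# Load the brass pattern roller into the embossing stand

## Task

Take the brass pattern roller out of the wooden rack and set it gently, without dropping it, into the two V notches of the blue embossing stand, so that both steel ends rest fully down in the notches and it lies level. Then let go of it, push the stand's red sprung lever all the way down to its stop and let it spring back up. Leave the dark roller in the rack and do not disturb the other things on the bench.

Things in the scene. Friction and masses are not known exactly. Their poses are not given: they have to be found in the camera images.
- brass_roller: Roller to load: gold-coloured brass drum, 36 mm diameter, 84 mm long, thin brown bands, on a steel axle of 14 mm diameter sticking out 38 mm at each end (160 mm overall), about 0.45 kg. Starts level in one of the rack's two places, axis 50 mm above the bench. Origin: its centre; y along its axis, either way round; x and z point anywhere across it. Grasp across the drum from above.
- dark_roller: Spare roller of the same shape and size with a dark grey steel drum and black bands, in the other place of the rack; it stays there. Origin: its centre; y along its axis.
- rack: Wooden rack fixed to the bench: base board 200 (x) by 140 (y) by 10 mm, two rows of V posts 14 mm thick at y = -55 and +55 mm, tops 65 mm above the bench. Holds two rollers, axes along its y, at x = -50 and +50 mm, 50 mm above the bench. Origin: centre of the underside.
- stand: Blue metal stand fixed to the bench: base 130 (x) by 150 (y) by 12 mm, two V posts 14 mm thick at y = -55 and +55 mm, inner faces 96 mm apart; 90 degree Vs open upward, about 42 mm wide at the mouth, tops 87 mm above the bench. An aluminium shoe between them rises below the roller as the lever goes down. Origin: centre of the underside; the lever is on its -x side.
- saddle (a point): Point midway between the two V notches of the stand where the centre of a fully seated roller lies, 75 mm above the bench; y runs through both notches, along the seated roller's axis; z is up.
- pad (a point): Centre of the top face of the red pad (36 by 44 mm) on the end of the stand's lever, 110 mm from the saddle towards the stand's -x, about 60 mm above the bench when up. It moves with the lever, whose hinge lies along the stand's y, 65 mm from the pad; fully down it is about 22 mm lower and tilted 0.35 rad.
- lever (a joint): Angle of the sprung lever (rad): 0 up (where its spring returns it), 0.35 fully down at its stop. About 3 N on the pad starts it and 8 N holds it fully down.
- mug: White mug, 82 mm in diameter, 95 mm high, handle to one side; bystander. Origin: centre of the underside.
- tape: Yellow roll of tape lying flat, 68 mm in diameter, 22 mm high, between rack and stand; bystander. Origin: centre of the underside.
- marker: White marker with a red cap, 120 mm long, 13 mm thick, lying along its x between rack and stand; bystander. Origin: under its middle.
- maul: Wooden maul standing on its head, 80 mm in diameter, 235 mm high; bystander at the left. Origin: centre of the underside.
- dye: Amber glass dye jar, 56 mm in diameter, 120 mm high; bystander at the right. Origin: centre of the underside.
Things that resemble listed ones, but are neither listed nor needed, are in the scene too. What is shaped like the brass_roller but green is not meant.

How it is judged:
On the way, in this order (a step that is already met when the one before it is completed fails the run):
1. The brass roller rests level in both V notches of the stand, let go of by the fingers (x of brass_roller in the frame of saddle between -0.004 and 0.004 m and y of brass_roller in the frame of saddle between -0.01 and 0.01 m and z of brass_roller in the frame of saddle between -0.004 and 0.004 m and angle between the y axis of brass_roller and the y axis of saddle, either way round below 0.04 rad and contact force between the fingers and brass_roller below 0.1 N and linear speed of brass_roller below 0.03 m/s), for 0.2 s.
2. The lever is pushed fully down (beyond 0.31 of 0.35 rad) with the roller resting in the notches (x of brass_roller in the frame of saddle between -0.004 and 0.004 m and y of brass_roller in the frame of saddle between -0.01 and 0.01 m and z of brass_roller in the frame of saddle between -0.004 and 0.004 m and angle between the y axis of brass_roller and the y axis of saddle, either way round below 0.04 rad and contact force between the fingers and brass_roller below 0.1 N and value of joint lever above 0.31 rad), for 0.05 s.
At the end, for the whole second after the job is handed in: The brass roller is at rest in both V notches of the stand: its centre within 4 mm across and in height and 10 mm along of the saddle point, its axis within 0.04 rad of the saddle's y axis; the lever is back up (below 0.05 rad) and the dark roller is within 15 mm of where it started in the rack (all of step 1 and angular speed of brass_roller below 0.5 rad/s and value of joint lever below 0.05 rad and distance of dark_roller from where it was at the start of the episode below 0.015 m); the robot touches nothing.
It fails at once if The brass roller is dropped (faster than 0.45 m/s with no finger on it) (contact force between the fingers and brass_roller below 0.05 N and linear speed of brass_roller above 0.45 m/s).
It fails at once if The brass roller is rammed into the stand (over 80 N) (contact force between brass_roller and stand above 80 N).
It fails at once if The dark roller is moved by more than 15 mm (distance of dark_roller from where it was at the start of the episode above 0.015 m).
It fails at once if A bystander (mug, tape roll, marker, maul or dye jar) is moved by more than 30 mm (distance of any of mug, tape, marker, maul, dye from where it was at the start of the episode above 0.03 m).
It also fails if it takes over 48 s, if anything falls off the work surface, if the arm or the gripper's body presses on something with over 40 N, if the wrist force passes 120 N, or if a joint passes its speed limit or range.

## Robot

A 6-joint arm with a two-finger parallel gripper is mounted at the origin on the work surface. World frame = base frame: x ahead of the robot, y to its left, z up, the work surface at z = 0. Lengths are in m, angles in rad, forces in N, time in s.
With the tool pointing down it reaches from about 0.325 to 0.775 m from the base axis. Payload 5.5 kg.
Tool frame: the origin (TCP) lies on the centre line of the jaws, within the pads' length; the fingertips stand arm.tcp_to_tips ahead of it and the grasp point (between the pads) lies 3 mm ahead of it (arm.tcp_to_tips is the distance from the TCP to the fingertips, in m); z points along the fingers, y is the line along which they close (so a half turn about z gives the same grasp; the last joint's range is limited). The gripper opens to 85 mm and grips with 20 to 120 N. Pads are 22 mm wide; open, the fingers measure 114 mm over their backs; the gripper's body (76 mm by 85 mm) begins 54 mm behind the grasp point. The pads swing forward as they close: fully open they stand 13 mm farther back than shut.
Start: joints at [1.253, 0.091, 1.231, -0, 1.82, -0.057], TCP at [0.155, 0.58, 0.253] pointing down, gripper open.
Joint ranges: [-2.87, 2.87], [-0.86, 2.18], [0.17, 2.46], [-1.51, 4.65], [0.06, 2.69], [-2.65, 2.65]. Speed limits (rad/s): [2.57, 2.57, 3.01, 3.14, 3.14, 3.14].

## Interface

Orientations are given as a 3x3 rotation matrix whose columns are the frame's x, y, z axes.
In Python, from rig import readout, vision, arm, models gives the robot as it stands.
- The arm moves only by the tool arm_command, never from a script. Its argument "plan" is a list of rows, each an object of numbers: "wx", "wy", "wz": the turn, a rotation vector about the tool's x, y, z in units of 10 degrees (1.0 is 10 degrees); "x", "y", "z": the shift along the tool's x, y, z in units of 40 mm (1.0 is 40 mm); "grip": the opening in per cent of the stroke, from 0 (shut) to 100 (fully open). A call has 1 to 20 rows; each row is the pose to reach, as a shift and turn from the pose commanded when the call began, along the tool's axes at that moment; what a row does not reach only later rows make up. A row lasts 1/8 s, in which the tool goes at most 62.5 mm and 10.7 degrees, less where a joint would pass 70% of its speed; a pose out of reach is approached as far as the arm can. A call with a gripper value outside its range is refused whole. The fingers move at their own pace and stop on an object; "force" is the grip in N (left out, the last holds). Time passes only in rows, so rows that repeat a pose let the fingers close. It gives the time, the measured TCP pose, the force, the opening and the grip force at its end, in the units of the state.
- readout.state(): the state, without advancing time (a new reading comes with each control period).
- vision.snapshot(name): name is "scene" or "side" or "wrist"; returns a dict with "color" (480x640x3 uint8, red, green, blue), "vfov" (degrees; the focal length in pixels is half the picture's height over the tangent of half this angle, whatever the lens; pixels are square), "cx", "cy" (the principal point, pixels), "eye" and "attitude" of the camera in the world. Camera axes: x right, y down, z forward; pixel columns grow to the right and rows downward; lengths in m; the calibration is good to about 2 mm. A picture is of the moment at which its call begins. There is no depth.
- arm.sign_off(): hands the job in; it is judged then, once.
Trained networks look in a picture, given as the dict that the camera call returned (one of the last four; its "shot" number tells which), for a name from the list of things; names that differ only in an ending like _2 or _b are one class to them, and where a whole thing is asked for, a point or a joint stands for the part that bears it (a point fixed in the world has none). Each returns a list of dicts, best first, with "p" (0 to 1); they miss things now and then, are a little off and sometimes report something else, mostly with a low value. They report only what shows in the picture. A call takes as long as a camera call. They do not tell look-alikes from the thing itself.
- models.look_for(thing, picture): "box" ([left, top, right, bottom] in pixels, round what is visible of it).
- models.masks_of(thing, picture): "region" (480x640 bool, what is visible of it) and "box" ([left, top, right, bottom] in pixels, round what is visible of it).
- models.tip_of(thing, picture): "xy" ([column, row] in pixels: a listed point, or the origin of a listed thing).
The state is a dict: "t": time; "qpos": joint angles; "joint_velocities": joint speeds; "effort": joint torques, N m; "ee_pos": TCP position; "orientation": TCP orientation; "wrist_force": force on the tool from outside, world axes, zero at the start; "moment": the same for the moment, N m; "grip_width": opening from 0.0 (shut) to 1.0 (fully open); "gripper_force": force on a finger pad.
Only numpy, scipy, OpenCV 4.12 (cv2) and the standard library are available. Lean on these libraries where they do the work, as an engineer would, in place of code of your own. Each camera call takes 0.05 s, during which the arm holds its last target. There are 200 camera calls.

## Working session

There is one attempt and no reset: what is moved stays moved. The work goes in short steps, Python scripts to look and compute and a tool call to move; the robot and the scene stay as the last step left them, time stands still between calls to the robot, and variables do not carry over. Pictures are saved under pics/ and viewed, at most 10 in all, crops included, and the job is handed in when it is done.

Besides the shell and the picture viewer there is one more tool, called after ">>>" by a JSON object that holds its "fn" and its "kwargs". arm_command: Moves the arm, as the interface text tells. Its arguments: {"type":"object","properties":{"plan":{"type":"array"},"force":{"type":"number"}},"required":["plan"]}

```bash
mkdir -p pics; ls; cat > h.py <<'E'
import numpy as np, cv2
from rig import readout, vision, arm, models
def cam(s):
    f=s["color"].shape[0]/2/np.tan(np.radians(s["vfov"])/2)
    return f,np.array(s["eye"]),np.array(s["attitude"])
def ray(s,uv,z):
    f,e,R=cam(s); d=R@np.array([(uv[0]-s["cx"])/f,(uv[1]-s["cy"])/f,1.]); return e+d*(z-e[2])/d[2]
def proj(s,p):
    f,e,R=cam(s); c=R.T@(np.asarray(p,float)-e); return np.array([s["cx"]+f*c[0]/c[2],s["cy"]+f*c[1]/c[2]])
def save(s,n): cv2.imwrite(f"pics/{n}.png",s["color"][:,:,::-1])
E
python3 - <<'E'
from h import *
np.set_printoptions(precision=4,suppress=True)
for n in("scene","side"):
    s=vision.snapshot(n); save(s,n+"0"); print(n,s["vfov"],s["cx"],s["cy"],s["eye"],np.array(s["attitude"]).tolist(),[k for k in s])
    for t in ("brass_roller","dark_roller","rack","stand","saddle","pad","lever","mug","tape","marker","maul","dye"):
        try: print(t,[(round(d["p"],2),np.round(d["xy"]).tolist()) for d in models.tip_of(t,s)][:4])
        except Exception as ex: print(t,ex)
print(arm.tcp_to_tips, readout.state())
E
```

```text
pics
scene 54.00439389820319 319.3252417542526 242.58156532904826 [ 1.5487 -0.232   0.8947] [[0.2074134990429372, 0.6203480235716068, -0.7564046338207924], [0.9781573255341048, -0.12068167991704012, 0.16924591172719228], [0.01370718493101153, -0.774986620389799, -0.6318289731391438]] ['color', 'vfov', 'cx', 'cy', 'eye', 'attitude', 'shot']
brass_roller [(0.95, [425.0, 209.0]), (0.72, [392.0, 257.0])]
dark_roller [(0.63, [385.0, 234.0])]
rack [(0.97, [385.0, 259.0])]
stand [(0.94, [250.0, 271.0])]
saddle []
pad [(0.69, [388.0, 235.0]), (0.65, [351.0, 310.0]), (0.58, [248.0, 232.0])]
lever it knows: brass_roller, dark_roller, dye, marker, maul, mug, pad, rack, saddle, stand, tape
mug [(0.88, [350.0, 311.0])]
tape [(0.82, [322.0, 265.0])]
marker [(0.65, [322.0, 237.0])]
maul [(0.7, [474.0, 244.0]), (0.35, [383.0, 238.0])]
dye [(0.78, [159.0, 276.0])]
side 42.41285864179419 317.7421110156593 245.59165329851356 [ 0.0389 -1.0262  0.7594] [[0.8741831745093855, -0.26774213365466165, 0.4051147087810342], [-0.4849771967918867, -0.4392678237308479, 0.7562016249828138], [-0.02451318005841971, -0
[... 557 characters left out ...]
e
mug []
tape [(0.57, [314.0, 274.0])]
marker [(0.62, [265.0, 284.0])]
maul [(0.95, [225.0, 195.0])]
dye [(0.72, [425.0, 406.0])]
0.022 {'t': 1.2, 'qpos': array([ 1.2533,  0.0911,  1.2307,  0.    ,  1.8198, -0.0567]), 'joint_velocities': array([-0.0013,  0.001 ,  0.0009,  0.0012,  0.0015,  0.0006]), 'effort': array([  0.0002, -45.8496, -41.8078,  -0.    ,   0.0014,   0.    ]), 'ee_pos': array([0.1547, 0.5797, 0.2533]), 'orientation': array([[-0.9662,  0.2579, -0.    ],
       [ 0.2579,  0.9662, -0.    ],
       [ 0.    , -0.    , -1.    ]]), 'wrist_force': array([-0.9058,  0.4637,  0.8706]), 'moment': array([-0.0076, -0.0148, -0.004 ]), 'gripper_force': 0.0, 'grip_width': 0.9985162269432508}
```

View pics/scene0.png

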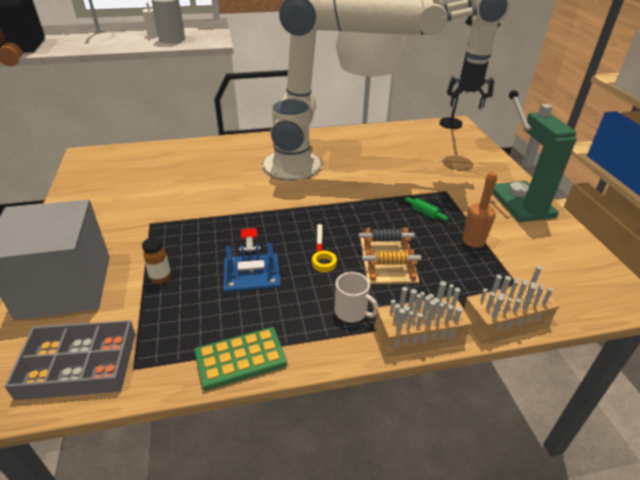

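View pics/side0.png

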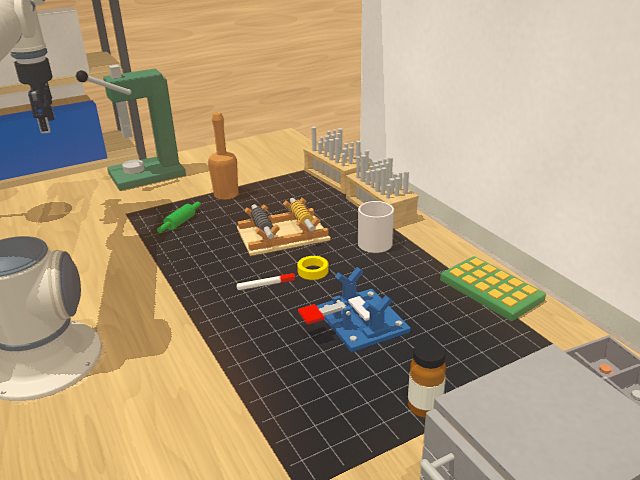

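The scene view shows the stand at (250,268) with its red pad at (248,233), and the rack at (388,250). The brass roller is the gold front one at (392,257) and the dark one is behind it at (387,235). In the side view brass is at (300,213) and dark at (262,220).

Candidates for the brass roller: green look-alike (425,209), dark roller (387,235), gold drum (392,257). I choose the gold one.

```bash
python3 - <<'E'
from h import *
np.set_printoptions(precision=4,suppress=True)
a=vision.snapshot("scene"); b=vision.snapshot("side")
crop=cv2.resize(a["color"][205:310,215:430],None,fx=3.5,fy=3.5,interpolation=cv2.INTER_CUBIC)
cv2.imwrite("pics/crop1.png",crop[:,:,::-1])
def tri(p,q):
    M=[];v=[]
    for s,u in((a,p),(b,q)):
        f,e,R=cam(s); d=R@np.array([(u[0]-s["cx"])/f,(u[1]-s["cy"])/f,1]);d/=np.linalg.norm(d);P=np.eye(3)-np.outer(d,d);M.append(P);v.append(P@e)
    return np.linalg.solve(sum(M),sum(v))
print("brass",tri((392,257),(300,213)),ray(a,(392,257),.05),ray(b,(300,213),.05))
print("dark",tri((386,235),(266,223)),ray(a,(386,235),.05),ray(b,(266,223),.05))
print("stand o",tri((250,271),(361,317)),ray(a,(250,271),0),ray(b,(361,317),0))
print("saddle", ray(b,(364,287),.075))
print("pad",tri((248,232),(312,309)),ray(a,(248,232),.06),ray(b,(312,309),.06))
print("rack",ray(a,(385,259),0),ray(b,(281,235),0))
for n,u,z in(("tape",(322,265),0),("mug",(350,311),0),("dye",(159,276),0),("maul",(474,244),0)): print(n,ray(a,u,z))
E
```

```text
brass [0.6367 0.1772 0.0496] [0.6369 0.1771 0.05  ] [0.6364 0.1762 0.05  ]
dark [0.5455 0.1871 0.0483] [0.5405 0.1917 0.05  ] [0.5435 0.1738 0.05  ]
stand o [ 0.5711 -0.2074  0.0082] [ 0.5635 -0.2083  0.    ] [ 0.5768 -0.1964  0.    ]
saddle [ 0.5793 -0.2016  0.075 ]
pad [ 0.4666 -0.1992  0.0633] [ 0.4633 -0.1997  0.06  ] [ 0.4685 -0.1942  0.06  ]
rack [0.5875 0.1786 0.    ] [0.5847 0.1829 0.    ]
tape [ 0.5777 -0.0058  0.    ]
mug [0.7633 0.0273 0.    ]
dye [ 0.5357 -0.4549  0.    ]
maul [0.5734 0.4644 0.    ]
```

View pics/crop1.png

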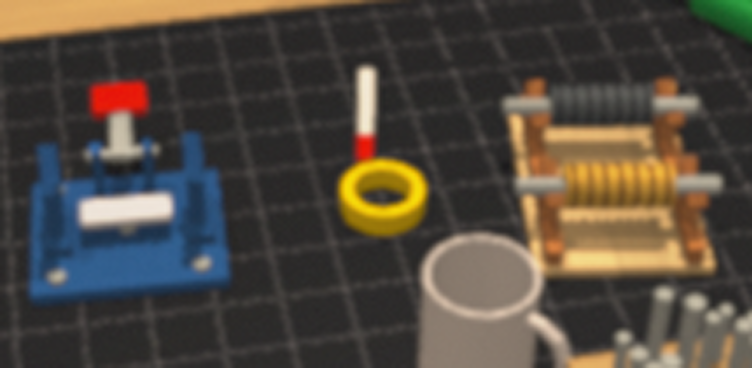

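The close crop confirms the gold drum with brown bands in the front place of the rack, at crop (618,185). I'm moving above it with the jaws across the drum.

>>> {"fn": "arm_command", "kwargs": {"plan": [{"x":-14.24,"y":-6.62,"z":0,"wz":7.5,"grip":100},{"x":-14.24,"y":-6.62,"z":0,"wz":7.5,"grip":100},{"x":-14.24,"y":-6.62,"z":0,"wz":7.5,"grip":100},{"x":-14.24,"y":-6.62,"z":0,"wz":7.5,"grip":100},{"x":-14.24,"y":-6.62,"z":0,"wz":7.5,"grip":100},{"x":-14.24,"y":-6.62,"z":0,"wz":7.5,"grip":100},{"x":-14.24,"y":-6.62,"z":0,"wz":7.5,"grip":100},{"x":-14.24,"y":-6.62,"z":0,"wz":7.5,"grip":100},{"x":-14.24,"y":-6.62,"z":0,"wz":7.5,"grip":100},{"x":-14.24,"y":-6.62,"z":0,"wz":7.5,"grip":100},{"x":-14.24,"y":-6.62,"z":0,"wz":7.5,"grip":100},{"x":-14.24,"y":-6.62,"z":0,"wz":7.5,"grip":100},{"x":-14.24,"y":-6.62,"z":0,"wz":7.5,"grip":100},{"x":-14.24,"y":-6.62,"z":0,"wz":7.5,"grip":100}]}}

```text
invalid input at $.plan[0]: expected keys wx, wy, wz, x, y, z, grip
```

```bash
python3 - <<'E'
from h import *
np.set_printoptions(precision=4,suppress=True)
s=vision.snapshot("wrist"); save(s,"w1"); print(s["vfov"],s["cx"],s["cy"],s["eye"],s["attitude"])
st=readout.state(); print(st["t"],st["ee_pos"],st["orientation"],st["qpos"])
for t in ("brass_roller","dark_roller","rack"):
    print(t,[(round(d["p"],2),np.round(d["xy"],1).tolist(),ray(s,d["xy"],0 if t=="rack" else .05)) for d in models.tip_of(t,s)][:3])
for d in models.masks_of("brass_roller",s):
    m=d["region"]; ys,xs=np.nonzero(m); P=np.array([ray(s,(x,y),.05)[:2] for x,y in zip(xs[::7],ys[::7])]); c=P.mean(0); w,v=np.linalg.eigh(np.cov(P.T)); print(d["p"],d["box"],m.sum(),c,v[:,1],np.sqrt(12*w),np.sqrt(w))
E
```

```text
60.30495700188114 313.4560235216577 231.89138589584076 [0.0832 0.6    0.374 ] [[ 0.2568  0.9248  0.2806]
 [ 0.9665 -0.2459 -0.0741]
 [ 0.0004  0.2902 -0.957 ]]
1.35 [0.1547 0.5797 0.2533] [[-0.9662  0.2579  0.    ]
 [ 0.2579  0.9662  0.    ]
 [-0.      0.     -1.    ]] [ 1.2533  0.0911  1.2307 -0.      1.8198 -0.0567]
brass_roller [(0.75, [186.6, 451.2], array([0.3626, 0.3977, 0.05  ]))]
dark_roller []
rack []
0.48 [190.4, 431.6, 215.7, 452.8] 192 [0.3568 0.4149] [-0.9181 -0.3963] [0.0091 0.0269] [0.0026 0.0078]
```

View pics/w1.png

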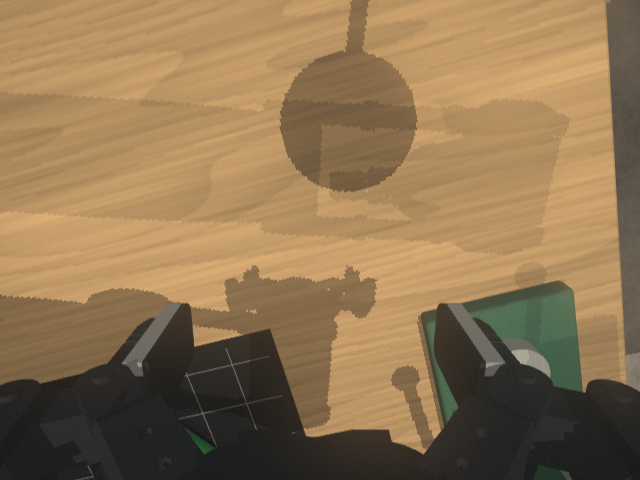

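The wrist view at the start pose shows the press base (500,370) and its knob shadow or knob (405,378) close to the right finger (450,340). The row keys were incomplete, so nothing moved. I'll find the knob's height before moving.

```bash
python3 - <<'E'
from h import *
np.set_printoptions(precision=4,suppress=True)
a=vision.snapshot("scene"); b=vision.snapshot("side")
M=[];v=[]
for s,u in((a,(513,94)),(b,(82,76))):
    f,e,R=cam(s); d=R@np.array([(u[0]-s["cx"])/f,(u[1]-s["cy"])/f,1]);d/=np.linalg.norm(d);P=np.eye(3)-np.outer(d,d);M.append(P);v.append(P@e)
print(np.linalg.solve(sum(M),sum(v)))
for u in((362.7,257.9),(420.7,257.3)): print(ray(a,u,.05))
print(ray(a,(455,163),0))
E
```

```text
[0.2705 0.6668 0.3307]
[0.6251 0.097  0.05  ]
[0.6533 0.2543 0.05  ]
[0.1058 0.6168 0.    ]
```

The knob is at (0.27, 0.667, 0.33), beside the gripper. So I go to -y first, then over to the roller.

>>> {"fn": "arm_command", "kwargs": {"plan": [{"x":-1.03,"y":-3.86,"z":0,"wx":0,"wy":0,"wz":0,"grip":100},{"x":-1.03,"y":-3.86,"z":0,"wx":0,"wy":0,"wz":0,"grip":100},{"x":-1.03,"y":-3.86,"z":0,"wx":0,"wy":0,"wz":0,"grip":100},{"x":-14.25,"y":-6.63,"z":0,"wx":0,"wy":0,"wz":8.5,"grip":100},{"x":-14.25,"y":-6.63,"z":0,"wx":0,"wy":0,"wz":8.5,"grip":100},{"x":-14.25,"y":-6.63,"z":0,"wx":0,"wy":0,"wz":8.5,"grip":100},{"x":-14.25,"y":-6.63,"z":0,"wx":0,"wy":0,"wz":8.5,"grip":100},{"x":-14.25,"y":-6.63,"z":0,"wx":0,"wy":0,"wz":8.5,"grip":100},{"x":-14.25,"y":-6.63,"z":0,"wx":0,"wy":0,"wz":8.5,"grip":100},{"x":-14.25,"y":-6.63,"z":0,"wx":0,"wy":0,"wz":8.5,"grip":100},{"x":-14.25,"y":-6.63,"z":0,"wx":0,"wy":0,"wz":8.5,"grip":100},{"x":-14.25,"y":-6.63,"z":0,"wx":0,"wy":0,"wz":8.5,"grip":100},{"x":-14.25,"y":-6.63,"z":0,"wx":0,"wy":0,"wz":8.5,"grip":100},{"x":-14.25,"y":-6.63,"z":0,"wx":0,"wy":0,"wz":8.5,"grip":100},{"x":-14.25,"y":-6.63,"z":0,"wx":0,"wy":0,"wz":8.5,"grip":100}]}}

```text
t: 3.52
ee_pos: [0.6362, 0.1774, 0.2541]
orientation: [[0.171, 0.985, 0.001], [0.985, -0.171, 0.0], [0.001, 0.001, -1.0]]
wrist_force: [-0.6, 0.3, 0.9]
grip_width: 0.999
gripper_force: 0.0
```

```bash
python3 - <<'E'
from h import *
np.set_printoptions(precision=4,suppress=True)
s=vision.snapshot("wrist"); save(s,"w2"); print(s["vfov"],s["cx"],s["cy"],s["eye"],s["attitude"])
st=readout.state(); print(st["t"],st["ee_pos"],st["orientation"],st["qpos"])
for t in ("brass_roller","dark_roller","rack"):
    print(t,[(round(d["p"],2),np.round(d["xy"],1).tolist(),ray(s,d["xy"],0 if t=="rack" else .05)) for d in models.tip_of(t,s)][:3])
for d in models.masks_of("brass_roller",s):
    m=d["region"]; ys,xs=np.nonzero(m); P=np.array([ray(s,(x,y),.05)[:2] for x,y in zip(xs[::7],ys[::7])]); c=P.mean(0); w,v=np.linalg.eigh(np.cov(P.T)); print(d["p"],d["box"],m.sum(),c,v[:,1],np.sqrt(12*w))
E
```

```text
60.30495700188114 313.4560235216577 231.89138589584076 [0.6486 0.2513 0.3749] [[ 0.9854 -0.1634 -0.0479]
 [-0.1702 -0.9433 -0.2848]
 [ 0.0013  0.2888 -0.9574]]
3.575 [0.6363 0.1774 0.2542] [[ 0.1712  0.9852  0.0011]
 [ 0.9852 -0.1712  0.0004]
 [ 0.0006  0.001  -1.    ]] [0.2204 0.2583 1.0427 0.0001 1.8394 0.3925]
brass_roller [(0.89, [316.4, 210.5], array([0.6378, 0.1721, 0.05  ]))]
dark_roller [(0.73, [193.9, 211.1], array([0.5401, 0.1885, 0.05  ]))]
rack [(0.65, [261.9, 191.6], array([0.5897, 0.1861, 0.    ]))]
0.68 [292.7, 104.9, 342.9, 301.3] 6599 [0.6391 0.1763] [0.1729 0.9849] [0.0326 0.1351]
```

View pics/w2.png

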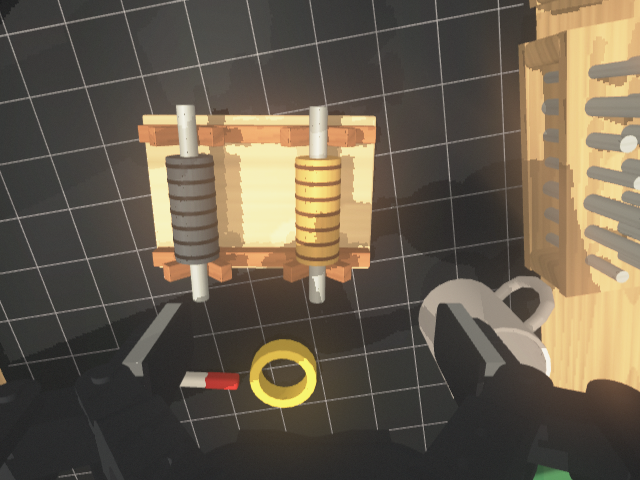

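The wrist view shows the gold drum at (317,210) with axle ends at (318,108) and (317,300). The dark roller is at (193,211), and the jaws run across the drum. Descend and grip.

>>> {"fn": "arm_command", "kwargs": {"plan": [{"x":-0.05,"y":0.05,"z":1,"wx":0,"wy":0,"wz":0,"grip":100},{"x":-0.05,"y":0.05,"z":2,"wx":0,"wy":0,"wz":0,"grip":100},{"x":-0.05,"y":0.05,"z":3,"wx":0,"wy":0,"wz":0,"grip":100},{"x":-0.05,"y":0.05,"z":4,"wx":0,"wy":0,"wz":0,"grip":100},{"x":-0.05,"y":0.05,"z":4.5,"wx":0,"wy":0,"wz":0,"grip":100},{"x":-0.05,"y":0.05,"z":4.95,"wx":0,"wy":0,"wz":0,"grip":100},{"x":-0.05,"y":0.05,"z":4.95,"wx":0,"wy":0,"wz":0,"grip":100},{"x":-0.05,"y":0.05,"z":4.95,"wx":0,"wy":0,"wz":0,"grip":60},{"x":-0.05,"y":0.05,"z":4.95,"wx":0,"wy":0,"wz":0,"grip":50},{"x":-0.05,"y":0.05,"z":4.95,"wx":0,"wy":0,"wz":0,"grip":45},{"x":-0.05,"y":0.05,"z":4.95,"wx":0,"wy":0,"wz":0,"grip":40},{"x":-0.05,"y":0.05,"z":4.95,"wx":0,"wy":0,"wz":0,"grip":20},{"x":-0.05,"y":0.05,"z":4.95,"wx":0,"wy":0,"wz":0,"grip":20},{"x":-0.05,"y":0.05,"z":4.95,"wx":0,"wy":0,"wz":0,"grip":20},{"x":-0.05,"y":0.05,"z":4.95,"wx":0,"wy":0,"wz":0,"grip":20}], "force": 50}}

```text
t: 5.65
ee_pos: [0.639, 0.1743, 0.0564]
orientation: [[0.173, 0.985, 0.001], [0.985, -0.173, 0.0], [0.001, 0.001, -1.0]]
wrist_force: [-2.0, 0.0, 5.2]
grip_width: 0.405
gripper_force: 49.3
```

>>> {"fn": "arm_command", "kwargs": {"plan": [{"x":0,"y":0,"z":-0.3,"wx":0,"wy":0,"wz":0,"grip":20},{"x":0,"y":0,"z":-0.8,"wx":0,"wy":0,"wz":0,"grip":20},{"x":0,"y":0,"z":-1.5,"wx":0,"wy":0,"wz":0,"grip":20},{"x":0,"y":0,"z":-2.5,"wx":0,"wy":0,"wz":0,"grip":20},{"x":0,"y":0,"z":-3.5,"wx":0,"wy":0,"wz":0,"grip":20},{"x":-0.5,"y":0,"z":-4.5,"wx":0,"wy":0,"wz":0,"grip":20},{"x":-1.5,"y":0.1,"z":-4.85,"wx":0,"wy":0,"wz":0,"grip":20},{"x":-2.5,"y":0.15,"z":-4.85,"wx":0,"wy":0,"wz":-0.1,"grip":20},{"x":-3.5,"y":0.2,"z":-4.85,"wx":0,"wy":0,"wz":-0.2,"grip":20},{"x":-4.7,"y":0.25,"z":-4.85,"wx":0,"wy":0,"wz":-0.3,"grip":20},{"x":-5.9,"y":0.3,"z":-4.85,"wx":0,"wy":0,"wz":-0.4,"grip":20},{"x":-7.1,"y":0.35,"z":-4.85,"wx":0,"wy":0,"wz":-0.5,"grip":20},{"x":-8.3,"y":0.4,"z":-4.85,"wx":0,"wy":0,"wz":-0.6,"grip":20},{"x":-9.5,"y":0.45,"z":-4.85,"wx":0,"wy":0,"wz":-0.7,"grip":20},{"x":-10.6,"y":0.47,"z":-4.85,"wx":0,"wy":0,"wz":-0.8,"grip":20},{"x":-11.5,"y":0.47,"z":-4.85,"wx":0,"wy":0,"wz":-0.8,"grip":20},{"x":-11.95,"y":0.47,"z":-4.85,"wx":0,"wy":0,"wz":-0.8,"grip":20},{"x":-11.95,"y":0.47,"z":-4.85,"wx":0,"wy":0,"wz":-0.8,"grip":20},{"x":-11.95,"y":0.47,"z":-4.85,"wx":0,"wy":0,"wz":-0.8,"grip":20}]}}

```text
t: 8.02
ee_pos: [0.575, -0.2987, 0.2495]
orientation: [[0.033, 0.999, 0.0], [0.999, -0.033, 0.001], [0.001, 0.0, -1.0]]
wrist_force: [-0.4, 0.3, -4.4]
grip_width: 0.406
gripper_force: 50.7
```

```bash
python3 - <<'E'
from h import *
np.set_printoptions(precision=4,suppress=True)
s=vision.snapshot("wrist"); save(s,"w3"); print(s["eye"],s["attitude"])
st=readout.state(); print(st["t"],st["ee_pos"],st["orientation"],st["grip_width"],st["wrist_force"])
for t,z in (("brass_roller",st["ee_pos"][2]-.006),("stand",0),("saddle",.075),("pad",.06)):
    print(t,[(round(d["p"],2),np.round(d["xy"],1).tolist(),ray(s,d["xy"],z)) for d in models.tip_of(t,s)][:3])
E
```

```text
[ 0.5773 -0.2237  0.3703] [[ 0.9995 -0.0305 -0.0083]
 [-0.0316 -0.9569 -0.2886]
 [ 0.0008  0.2887 -0.9574]]
8.075 [ 0.5751 -0.2985  0.2495] [[ 0.0322  0.9995  0.0003]
 [ 0.9995 -0.0322  0.0005]
 [ 0.0005  0.0003 -1.    ]] 0.3991290786245188 [ 0.3928 -0.1142 -5.0241]
brass_roller [(0.91, [313.7, 336.4], array([ 0.5751, -0.2998,  0.2435]))]
stand [(0.74, [305.0, 88.5], array([ 0.5709, -0.2083,  0.    ]))]
saddle [(0.93, [304.8, 80.3], array([ 0.5723, -0.2062,  0.075 ]))]
pad [(0.76, [150.9, 74.6], array([ 0.464 , -0.1981,  0.06  ]))]
```

View pics/w3.png

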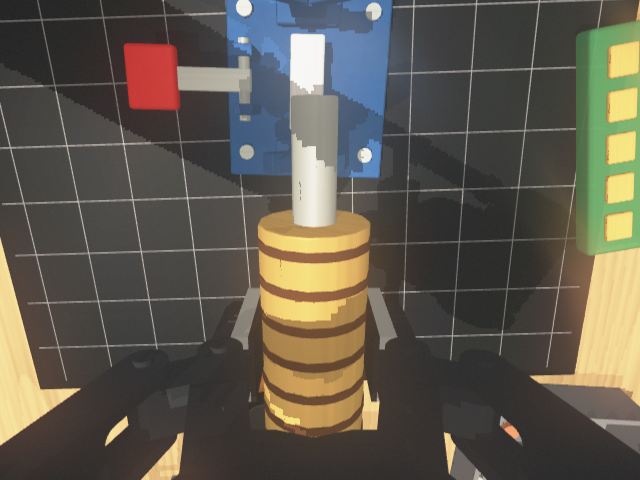

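The wrist view shows the roller held straight in the jaws, with its axle tip at (315,96). The stand is at the top, with the pad at (151,75) and the shoe at (308,65), partly hidden. I'm backing off to see the whole stand.

>>> {"fn": "arm_command", "kwargs": {"plan": [{"x":-0.9,"y":0,"z":-0.5,"wx":0,"wy":0,"wz":0,"grip":20},{"x":-1.8,"y":0,"z":-1,"wx":0,"wy":0,"wz":0,"grip":20},{"x":-2.2,"y":0,"z":-1,"wx":0,"wy":0,"wz":0,"grip":20},{"x":-2.2,"y":0,"z":-1,"wx":0,"wy":0,"wz":0,"grip":20},{"x":-2.2,"y":0,"z":-1,"wx":0,"wy":0,"wz":0,"grip":20}]}}

```text
t: 8.9
ee_pos: [0.5719, -0.3866, 0.288]
orientation: [[0.033, 0.999, -0.001], [0.999, -0.033, 0.002], [0.002, -0.001, -1.0]]
wrist_force: [0.7, 1.0, -5.4]
grip_width: 0.406
gripper_force: 51.1
```

```bash
python3 - <<'E'
from h import *
np.set_printoptions(precision=4,suppress=True)
s=vision.snapshot("wrist"); save(s,"w4")
st=readout.state(); print(st["t"],st["ee_pos"],st["orientation"])
p=st["ee_pos"];x=st["orientation"][:,0]
for k in(.042,.080):print("pred",k,proj(s,p+x*k+[0,0,-.0065+(.018 if k<.05 else .007)]),proj(s,p+x*k+[0,0,-.0065]))
for t,z in (("brass_roller",p[2]-.0065),("stand",0),("saddle",.075),("pad",.06)):
    print(t,[(round(d["p"],2),np.round(d["xy"],1).tolist(),ray(s,d["xy"],z)) for d in models.tip_of(t,s)][:3])
im=s["color"].astype(int); r,g,b=im[...,0],im[...,1],im[...,2]
for n,m,z in(("blue",(b>r+50)&(b>g+25),.012),("red",(r>120)&(r>g+80)&(r>b+80),.06)):
    m=m.astype(np.uint8); nn,l,stt,c=cv2.connectedComponentsWithStats(m); i=1+stt[1:,4].argmax()
    cs,_=cv2.findContours((l==i).astype(np.uint8),0,2); q=cv2.convexHull(max(cs,key=len))[:,0].astype(np.float32); W=np.array([ray(s,u,z)[:2] for u in q],np.float32)
    print(n,stt[i],cv2.minAreaRect(W*1000), cv2.minAreaRect(q))
cv2.imwrite("pics/w4c.png",cv2.resize(s["color"][100:330,100:440],None,fx=2.3,fy=2.3,interpolation=cv2.INTER_CUBIC)[:,:,::-1])
E
```

```text
8.95 [ 0.572  -0.3864  0.2883] [[ 0.0325  0.9995 -0.0011]
 [ 0.9995 -0.0325  0.0015]
 [ 0.0015 -0.0012 -1.    ]]
pred 0.042 [313.836  231.7584] [313.8383 215.4445]
pred 0.08 [313.9754  87.5764] [313.9686  88.7057]
brass_roller [(0.86, [312.8, 336.1], array([ 0.5716, -0.3877,  0.2818]))]
stand []
saddle []
pad []
blue [ 271    0  112   75 3777] ((586.4951782226562, -252.09814453125), (59.62080001831055, 95.68199157714844), 86.6604232788086) ((325.7505798339844, 35.2327880859375), (110.48605346679688, 74.3006820678711), 1.9749339818954468)
red [499 333  13   6  14] ((749.5225219726562, -524.6986083984375), (11.686420440673828, 2.4551150798797607), 19.844768524169922) ((504.6500549316406, 334.95001220703125), (2.2135939598083496, 12.649109840393066), 71.56504821777344)
```

View pics/w4.png

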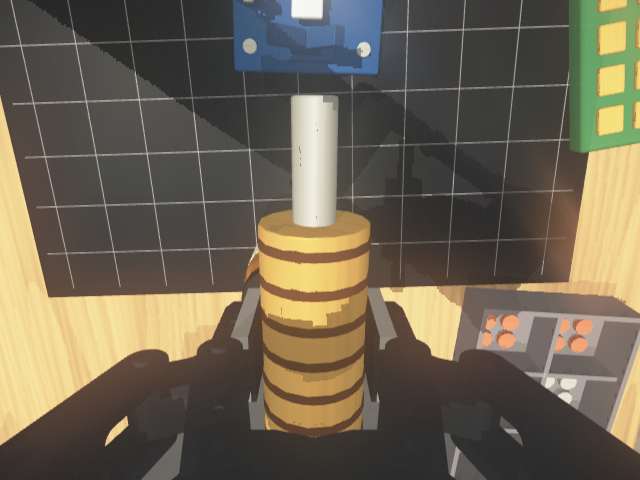

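The stand moved up out of view: blue base at (308,35), roller axle tip at row 96 (predicted 88). So the roller centre sits about 2 mm in -x of the TCP. I'll look from the side (+x) instead, where the roller doesn't hide the stand.

>>> {"fn": "arm_command", "kwargs": {"plan": [{"x":1,"y":1,"z":0,"wx":0,"wy":0,"wz":0,"grip":20},{"x":2,"y":2,"z":0,"wx":0,"wy":0,"wz":0,"grip":20},{"x":3.3,"y":2.4,"z":0,"wx":0,"wy":0,"wz":0,"grip":20},{"x":3.3,"y":2.4,"z":0,"wx":0,"wy":0,"wz":0,"grip":20},{"x":3.3,"y":2.4,"z":0,"wx":0,"wy":0,"wz":0,"grip":20},{"x":3.3,"y":2.4,"z":0,"wx":0,"wy":0,"wz":0,"grip":20}]}}

```text
t: 9.9
ee_pos: [0.6715, -0.2603, 0.2895]
orientation: [[0.035, 0.999, 0.0], [0.999, -0.035, -0.0], [-0.0, 0.0, -1.0]]
wrist_force: [0.4, -1.2, -5.1]
grip_width: 0.402
gripper_force: 51.7
```

```bash
cat > look.py <<'E'
from h import *
np.set_printoptions(precision=4,suppress=True)
import sys
s=vision.snapshot("wrist"); save(s,sys.argv[1]); np.savez("last.npz",c=s["color"],e=s["eye"],R=s["attitude"])
st=readout.state(); print(st["t"],st["ee_pos"],st["orientation"].tolist())
p=st["ee_pos"]
for t,z in (("brass_roller",p[2]-.0065),("stand",0),("saddle",.075),("pad",.06)):
    print(t,[(round(d["p"],2),np.round(d["xy"],1).tolist(),ray(s,d["xy"],z)) for d in models.tip_of(t,s)][:3])
im=s["color"].astype(int); r,g,b=im[...,0],im[...,1],im[...,2]
for n,m,z in(("blue",(b>r+50)&(b>g+25),.012),("red",(r>120)&(r>g+80)&(r>b+80),.06)):
    m=m.astype(np.uint8); nn,l,stt,c=cv2.connectedComponentsWithStats(m); i=1+stt[1:,4].argmax()
    cs,_=cv2.findContours((l==i).astype(np.uint8),0,2); q=cv2.convexHull(max(cs,key=len))[:,0].astype(np.float32); W=np.array([ray(s,u,z)[:2] for u in q],np.float32)
    print(n,stt[i],cv2.minAreaRect(W*1000), cv2.minAreaRect(q))
E
python3 look.py w5
```

```text
9.95 [ 0.6715 -0.2605  0.2894] [[0.0357751691977729, 0.9993598615601137, 6.611672308221601e-05], [0.99935981374225, -0.03577514640031995, -0.0003187116111646654], [-0.00031614225616339247, 7.747635787938847e-05, -0.9999999470257426]]
brass_roller [(0.92, [308.5, 336.4], array([ 0.6697, -0.2617,  0.2829]))]
stand [(0.8, [211.3, 131.9], array([ 0.5748, -0.2051,  0.    ]))]
saddle [(0.74, [187.9, 138.8], array([ 0.5738, -0.2062,  0.075 ]))]
pad [(0.78, [57.2, 131.9], array([ 0.4623, -0.1978,  0.06  ]))]
blue [  131    46   145   172 15489] ((572.9427490234375, -209.22982788085938), (155.87625122070312, 128.60284423828125), 86.55288696289062) ((203.0, 131.5), (171.0, 144.0), 90.0)
red [  35  106   53   55 2452] ((465.6071472167969, -199.4368896484375), (43.80859375, 38.2729606628418), 86.56842041015625) ((61.17699432373047, 132.8451385498047), (59.53944396972656, 46.4678955078125), 82.50414276123047)
```

View pics/w5.png

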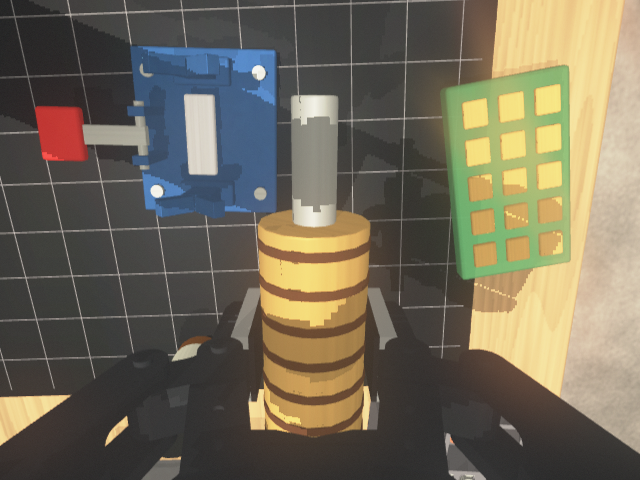

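The stand is clear in this view: base at (205,132), shoe at (201,134), pad at (61,133). Base and pad both give a yaw of -3.45°. The saddle is about (0.5737, -0.2063), which agrees with the pad plus 110 mm. I'm going above the saddle.

>>> {"fn": "arm_command", "kwargs": {"plan": [{"x":0.6,"y":-1.2,"z":0,"wx":0,"wy":0,"wz":0.1,"grip":20},{"x":1.2,"y":-2.2,"z":0,"wx":0,"wy":0,"wz":0.145,"grip":20},{"x":1.32,"y":-2.49,"z":0.5,"wx":0,"wy":0,"wz":0.145,"grip":20},{"x":1.32,"y":-2.49,"z":1.5,"wx":0,"wy":0,"wz":0.145,"grip":20},{"x":1.32,"y":-2.49,"z":2.5,"wx":0,"wy":0,"wz":0.145,"grip":20},{"x":1.32,"y":-2.49,"z":3.3,"wx":0,"wy":0,"wz":0.145,"grip":20},{"x":1.32,"y":-2.49,"z":3.74,"wx":0,"wy":0,"wz":0.145,"grip":20},{"x":1.32,"y":-2.49,"z":3.74,"wx":0,"wy":0,"wz":0.145,"grip":20},{"x":1.32,"y":-2.49,"z":3.74,"wx":0,"wy":0,"wz":0.145,"grip":20}]}}

```text
t: 11.28
ee_pos: [0.5751, -0.2034, 0.1418]
orientation: [[0.059, 0.998, 0.003], [0.998, -0.059, -0.001], [-0.001, 0.003, -1.0]]
wrist_force: [0.2, -0.5, -4.5]
grip_width: 0.401
gripper_force: 52.0
```

```bash
python3 - <<'E'
from h import *
s=vision.snapshot("wrist"); t=vision.snapshot("side"); st=readout.state(); print(st["t"],st["ee_pos"],st["orientation"].round(4).tolist())
c=st["ee_pos"]+[0,0,-.0065]; print(proj(t,c), proj(s,c))
A=s["color"][20:300,150:480]; B=cv2.resize(t["color"][215:355,270:440],None,fx=2.3,fy=2.0,interpolation=cv2.INTER_CUBIC)[:280]
cv2.imwrite("pics/w6.png",np.hstack([A,B])[:,:,::-1])
E
```

```text
11.375 [ 0.5752139  -0.20341255  0.14196193] [[0.0592, 0.9982, 0.0033], [0.9982, -0.0592, -0.0013], [-0.0011, 0.0033, -1.0]]
[363.11043302 261.57367233] [313.90481259 332.94816045]
```

View pics/w6.png

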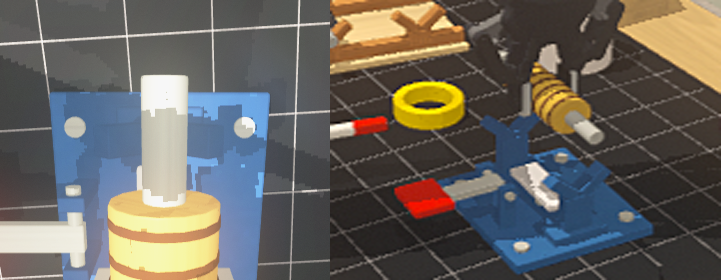

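Left, wrist: the axle column (314) is about 2 mm right of the stand's midline (310). Right, side: the roller hangs above both Vs. I'm correcting 2 mm and lowering.

>>> {"fn": "arm_command", "kwargs": {"plan": [{"x":-0.02,"y":-0.04,"z":0,"wx":0,"wy":0,"wz":0,"grip":20},{"x":-0.02,"y":-0.04,"z":0.4,"wx":0,"wy":0,"wz":0,"grip":20},{"x":-0.02,"y":-0.04,"z":0.8,"wx":0,"wy":0,"wz":0,"grip":20},{"x":-0.02,"y":-0.04,"z":1.1,"wx":0,"wy":0,"wz":0,"grip":20},{"x":-0.02,"y":-0.04,"z":1.25,"wx":0,"wy":0,"wz":0,"grip":20},{"x":-0.02,"y":-0.04,"z":1.33,"wx":0,"wy":0,"wz":0,"grip":20},{"x":-0.02,"y":-0.04,"z":1.4,"wx":0,"wy":0,"wz":0,"grip":20},{"x":-0.02,"y":-0.04,"z":1.4,"wx":0,"wy":0,"wz":0,"grip":20},{"x":-0.02,"y":-0.04,"z":1.4,"wx":0,"wy":0,"wz":0,"grip":20}]}}

```text
t: 12.5
ee_pos: [0.5729, -0.2038, 0.0842]
orientation: [[0.059, 0.998, 0.001], [0.998, -0.059, -0.0], [-0.0, 0.001, -1.0]]
wrist_force: [0.1, 1.0, -4.6]
grip_width: 0.399
gripper_force: 52.2
```

>>> {"fn": "arm_command", "kwargs": {"plan": [{"x":0,"y":0,"z":0.02,"wx":0,"wy":0,"wz":0,"grip":20},{"x":0,"y":0,"z":0.04,"wx":0,"wy":0,"wz":0,"grip":20},{"x":0,"y":0,"z":0.06,"wx":0,"wy":0,"wz":0,"grip":20},{"x":0,"y":0,"z":0.06,"wx":0,"wy":0,"wz":0,"grip":20}]}}

```text
t: 13.0
ee_pos: [0.5729, -0.2037, 0.0816]
orientation: [[0.059, 0.998, 0.001], [0.998, -0.059, -0.0], [-0.0, 0.001, -1.0]]
wrist_force: [1.1, -0.0, -3.4]
grip_width: 0.4
gripper_force: 52.3
```

>>> {"fn": "arm_command", "kwargs": {"plan": [{"x":0,"y":0.01,"z":0.02,"wx":0,"wy":0,"wz":0,"grip":20},{"x":0,"y":0.01,"z":0.04,"wx":0,"wy":0,"wz":0,"grip":20},{"x":0,"y":0.01,"z":0.04,"wx":0,"wy":0,"wz":0,"grip":20}]}}

```text
t: 13.38
ee_pos: [0.573, -0.2038, 0.0814]
orientation: [[0.059, 0.998, 0.0], [0.998, -0.059, -0.0], [-0.0, 0.0, -1.0]]
wrist_force: [-5.9, 1.4, 5.3]
grip_width: 0.405
gripper_force: 53.3
```

Contact: about 10 N of upward force at the expected height. Releasing gently.

>>> {"fn": "arm_command", "kwargs": {"plan": [{"x":0,"y":-0.01,"z":0,"wx":0,"wy":0,"wz":0,"grip":38},{"x":0,"y":-0.01,"z":0,"wx":0,"wy":0,"wz":0,"grip":41},{"x":0,"y":-0.01,"z":0,"wx":0,"wy":0,"wz":0,"grip":44},{"x":0,"y":-0.01,"z":0,"wx":0,"wy":0,"wz":0,"grip":48},{"x":0,"y":-0.01,"z":0,"wx":0,"wy":0,"wz":0,"grip":55},{"x":0,"y":-0.01,"z":0,"wx":0,"wy":0,"wz":0,"grip":58},{"x":0,"y":-0.01,"z":0,"wx":0,"wy":0,"wz":0,"grip":58}], "force": 20}}

```text
t: 14.25
ee_pos: [0.5727, -0.2037, 0.0796]
orientation: [[0.059, 0.998, -0.0], [0.998, -0.059, -0.0], [-0.0, -0.0, -1.0]]
wrist_force: [-0.2, 0.0, 0.8]
grip_width: 0.582
gripper_force: 0.0
```

Released with no force on the fingers. I'm rising straight up, then checking from the cameras.

>>> {"fn": "arm_command", "kwargs": {"plan": [{"x":0,"y":0,"z":-0.3,"wx":0,"wy":0,"wz":0,"grip":58},{"x":0,"y":0,"z":-0.8,"wx":0,"wy":0,"wz":0,"grip":58},{"x":0,"y":0,"z":-1.6,"wx":0,"wy":0,"wz":0,"grip":58},{"x":0,"y":0,"z":-2.6,"wx":0,"wy":0,"wz":0,"grip":58},{"x":0,"y":0,"z":-3.5,"wx":0,"wy":0,"wz":0,"grip":30},{"x":0,"y":0,"z":-4,"wx":0,"wy":0,"wz":0,"grip":0},{"x":-0.5,"y":0,"z":-4,"wx":0,"wy":0,"wz":0,"grip":0},{"x":-0.5,"y":0,"z":-4,"wx":0,"wy":0,"wz":0,"grip":0},{"x":-0.5,"y":0,"z":-4,"wx":0,"wy":0,"wz":0,"grip":0}]}}

```text
t: 15.38
ee_pos: [0.5709, -0.2239, 0.2373]
orientation: [[0.06, 0.998, -0.003], [0.998, -0.06, 0.002], [0.002, -0.003, -1.0]]
wrist_force: [0.5, 0.1, 0.6]
grip_width: -0.0
gripper_force: 0.0
```

```bash
python3 - <<'E'
from h import *
np.set_printoptions(precision=4,suppress=True)
s=vision.snapshot("wrist"); t=vision.snapshot("side"); st=readout.state(); print(st["t"],st["ee_pos"],st["grip_width"])
for n,v in(("w",s),("s",t)):
    for k,z in(("brass_roller",.075),("saddle",.075),("pad",.06)):
        print(n,k,[(round(d["p"],2),np.round(d["xy"],1).tolist(),ray(v,d["xy"],z)) for d in models.tip_of(k,v)][:3])
A=s["color"][0:340,40:480]; B=cv2.resize(t["color"][240:355,290:420],None,fx=2.7,fy=2.957,interpolation=cv2.INTER_CUBIC)
B=cv2.resize(B,(351,340)); cv2.imwrite("pics/w7.png",np.hstack([A,B])[:,:,::-1])
E
```

```text
15.475 [ 0.5712 -0.2235  0.238 ] 0.001104871696893653
w brass_roller [(0.67, [311.8, 190.9], array([ 0.5704, -0.2044,  0.075 ]))]
w saddle []
w pad [(0.56, [166.8, 189.7], array([ 0.4642, -0.2002,  0.06  ]))]
s brass_roller [(0.87, [180.3, 219.5], array([0.3609, 0.2527, 0.075 ])), (0.58, [363.6, 290.3], array([ 0.5727, -0.2106,  0.075 ])), (0.33, [375.7, 241.4], array([ 0.6944, -0.0691,  0.075 ]))]
s saddle [(0.78, [362.9, 287.4], array([ 0.5768, -0.2017,  0.075 ]))]
s pad [(0.89, [314.3, 307.8], array([ 0.4741, -0.1931,  0.06  ])), (0.25, [224.7, 193.8], array([0.5112, 0.3553, 0.06  ]))]
```

View pics/w7.png

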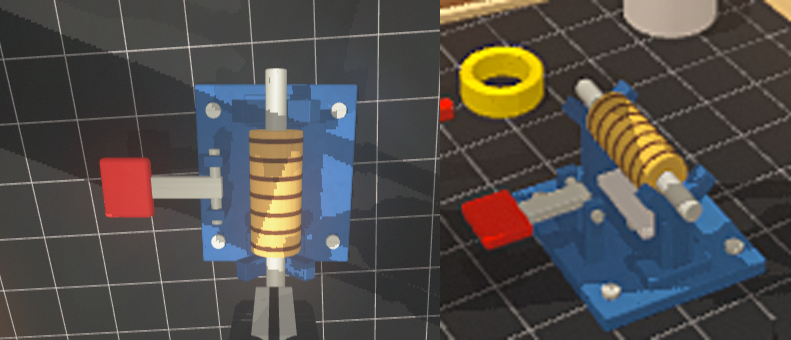

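The wrist view shows the roller lying in both Vs, drum at (316,191) on the stand's midline and parallel to it. The side view shows both axle ends down in the notches, level. The gripper is shut, and I'm going to the pad at about (0.463, -0.1997).

>>> {"fn": "arm_command", "kwargs": {"plan": [{"x":0.2,"y":-1.2,"z":0,"wx":0,"wy":0,"wz":0,"grip":0},{"x":0.44,"y":-2.4,"z":0,"wx":0,"wy":0,"wz":0,"grip":0},{"x":0.44,"y":-2.76,"z":0.5,"wx":0,"wy":0,"wz":0,"grip":0},{"x":0.44,"y":-2.76,"z":1.5,"wx":0,"wy":0,"wz":0,"grip":0},{"x":0.44,"y":-2.76,"z":2.5,"wx":0,"wy":0,"wz":0,"grip":0},{"x":0.44,"y":-2.76,"z":3.2,"wx":0,"wy":0,"wz":0,"grip":0},{"x":0.44,"y":-2.76,"z":3.4,"wx":0,"wy":0,"wz":0,"grip":0},{"x":0.44,"y":-2.76,"z":3.4,"wx":0,"wy":0,"wz":0,"grip":0},{"x":0.44,"y":-2.76,"z":3.4,"wx":0,"wy":0,"wz":0,"grip":0}]}}

```text
t: 16.9
ee_pos: [0.4632, -0.2, 0.1055]
orientation: [[0.059, 0.998, 0.003], [0.998, -0.059, -0.001], [-0.001, 0.003, -1.0]]
wrist_force: [-0.1, -0.2, 0.2]
grip_width: 0.0
gripper_force: 0.0
```

>>> {"fn": "arm_command", "kwargs": {"plan": [{"x":0,"y":0,"z":0.3,"wx":0,"wy":0,"wz":0,"grip":0},{"x":0,"y":0,"z":0.5,"wx":0,"wy":0,"wz":0,"grip":0},{"x":0,"y":0,"z":0.65,"wx":0,"wy":0,"wz":0,"grip":0},{"x":0,"y":0,"z":0.8,"wx":0,"wy":0,"wz":0,"grip":0},{"x":0,"y":0,"z":0.9,"wx":0,"wy":0,"wz":0,"grip":0},{"x":0,"y":0,"z":1,"wx":0,"wy":0,"wz":0,"grip":0},{"x":0,"y":0,"z":1,"wx":0,"wy":0,"wz":0,"grip":0}]}}

```text
t: 17.77
ee_pos: [0.4626, -0.1996, 0.0642]
orientation: [[0.059, 0.998, 0.001], [0.998, -0.059, -0.0], [-0.0, 0.001, -1.0]]
wrist_force: [-3.9, 1.2, 7.1]
grip_width: 0.001
gripper_force: 3.6
```

>>> {"fn": "arm_command", "kwargs": {"plan": [{"x":0,"y":0,"z":0.04,"wx":0,"wy":0,"wz":0,"grip":0},{"x":0,"y":0,"z":0.08,"wx":0,"wy":0,"wz":0,"grip":0},{"x":0,"y":0,"z":0.08,"wx":0,"wy":0,"wz":0,"grip":0}]}}

```text
t: 18.15
ee_pos: [0.463, -0.1996, 0.0615]
orientation: [[0.059, 0.998, 0.002], [0.998, -0.059, -0.0], [-0.0, 0.002, -1.0]]
wrist_force: [-2.2, 1.6, 7.1]
grip_width: 0.0
gripper_force: 3.8
```

>>> {"fn": "arm_command", "kwargs": {"plan": [{"x":0,"y":0,"z":0.04,"wx":0,"wy":0,"wz":0,"grip":0},{"x":0,"y":0,"z":0.08,"wx":0,"wy":0,"wz":0,"grip":0},{"x":0,"y":0,"z":0.08,"wx":0,"wy":0,"wz":0,"grip":0}]}}

```text
t: 18.52
ee_pos: [0.4634, -0.1997, 0.0604]
orientation: [[0.059, 0.998, 0.003], [0.998, -0.059, -0.001], [-0.001, 0.003, -1.0]]
wrist_force: [-6.0, 3.9, 16.5]
grip_width: 0.005
gripper_force: 8.7
```

The force jumped to 16.5 N at 22 mm of travel, so it's at the stop. A touch more, hold, then rise.

>>> {"fn": "arm_command", "kwargs": {"plan": [{"x":0,"y":0,"z":0.02,"wx":0,"wy":0,"wz":0,"grip":0},{"x":0,"y":0,"z":0.02,"wx":0,"wy":0,"wz":0,"grip":0},{"x":0,"y":0,"z":0.02,"wx":0,"wy":0,"wz":0,"grip":0}]}}

```text
t: 18.9
ee_pos: [0.4634, -0.1997, 0.0602]
orientation: [[0.059, 0.998, 0.003], [0.998, -0.059, -0.001], [-0.001, 0.004, -1.0]]
wrist_force: [-6.7, 5.3, 19.5]
grip_width: -0.001
gripper_force: 10.4
```

>>> {"fn": "arm_command", "kwargs": {"plan": [{"x":0,"y":0,"z":-0.1,"wx":0,"wy":0,"wz":0,"grip":0},{"x":0,"y":0,"z":-0.2,"wx":0,"wy":0,"wz":0,"grip":0},{"x":0,"y":0,"z":-0.3,"wx":0,"wy":0,"wz":0,"grip":0},{"x":0,"y":0,"z":-0.4,"wx":0,"wy":0,"wz":0,"grip":0},{"x":0,"y":0,"z":-0.5,"wx":0,"wy":0,"wz":0,"grip":0},{"x":0,"y":0,"z":-0.6,"wx":0,"wy":0,"wz":0,"grip":0},{"x":0,"y":0,"z":-0.8,"wx":0,"wy":0,"wz":0,"grip":0},{"x":0,"y":0,"z":-1.5,"wx":0,"wy":0,"wz":0,"grip":0},{"x":0,"y":0,"z":-2.5,"wx":0,"wy":0,"wz":0,"grip":0},{"x":0,"y":0,"z":-3.5,"wx":0,"wy":0,"wz":0,"grip":0},{"x":0,"y":0,"z":-4,"wx":0,"wy":0,"wz":0,"grip":0},{"x":0,"y":1.5,"z":-4.3,"wx":0,"wy":0,"wz":0,"grip":0},{"x":-0.5,"y":2.7,"z":-4.3,"wx":0,"wy":0,"wz":0,"grip":0},{"x":-0.5,"y":2.7,"z":-4.3,"wx":0,"wy":0,"wz":0,"grip":0},{"x":-0.5,"y":2.7,"z":-4.3,"wx":0,"wy":0,"wz":0,"grip":0},{"x":-0.5,"y":2.7,"z":-4.3,"wx":0,"wy":0,"wz":0,"grip":0}]}}

```text
t: 20.9
ee_pos: [0.5684, -0.2257, 0.2294]
orientation: [[0.059, 0.998, 0.001], [0.998, -0.059, -0.0], [-0.0, 0.001, -1.0]]
wrist_force: [-0.0, 0.6, 0.7]
grip_width: 0.003
gripper_force: 0.0
```

```bash
python3 - <<'E'
from h import *
np.set_printoptions(precision=4,suppress=True)
s=vision.snapshot("wrist"); st=readout.state(); print(st["t"],st["ee_pos"],st["wrist_force"])
for k,z in(("brass_roller",.075),("pad",.06)): print(k,[(round(d["p"],2),np.round(d["xy"],1).tolist(),ray(s,d["xy"],z)) for d in models.tip_of(k,s)][:3])
im=s["color"].astype(int); r,g,b=im[...,0],im[...,1],im[...,2]
for n,m,z in(("red",(r>120)&(r>g+80)&(r>b+80),.06),("gold",(r>120)&(r>b+60)&(g>b+30)&(r<g+90),.075)):
    nn,l,stt,c=cv2.connectedComponentsWithStats(m.astype(np.uint8)); i=1+stt[1:,4].argmax()
    cs,_=cv2.findContours((l==i).astype(np.uint8),0,2); q=cv2.convexHull(max(cs,key=len))[:,0]
    print(n,stt[i],cv2.minAreaRect(np.array([ray(s,u,z)[:2]*1000 for u in q],np.float32)))
d=models.masks_of("brass_roller",s)
for e in d[:2]: print(e["p"],e["box"])
E
```

```text
20.95 [ 0.5684 -0.2257  0.2297] [0.719  0.0887 0.8114]
brass_roller [(0.88, [318.3, 191.7], array([ 0.573 , -0.2057,  0.075 ])), (0.58, [162.5, 187.3], array([ 0.4685, -0.1966,  0.075 ]))]
pad [(0.69, [161.0, 186.1], array([ 0.4619, -0.1982,  0.06  ]))]
red [ 137  156   56   61 3088] ((464.6285400390625, -198.7393035888672), (43.03569793701172, 36.464359283447266), 86.63790130615234)
gold [ 590  325   50  131 5020] ((797.8597412109375, -385.1973876953125), (39.18289566040039, 125.19135284423828), 9.546191215515137)
0.73 [288.4, 64.0, 346.5, 284.8]
```

The pad is back up, reading 43 x 36 mm at 60 mm height. The roller is at (0.573, -0.206), on the saddle, and the robot is clear.

```bash
python3 -c "
from rig import arm; print(arm.sign_off())"
```

```text
the job is handed in; nothing more can be done
None
```

I set the brass roller in both V notches of the stand and let go of it, pushed the lever to its stop and let it spring back up, and handed the job in at about 21 s; the sign-off returned no verdict.

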